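# Reset the tripped breaker on the pottery's supply box

### The job

One of the three breakers on the bench supply box has tripped: its handle stands half-way. Reset it: push the handle firmly to its off side until the latch inside has clicked over and it comes up against its stop, without straining it there, then throw it over to on so that it stays. Leave the other two breakers as they stand, and the pen on the box where it lies.

Things in the scene. Friction and masses are not known exactly. Their poses are not given: they have to be found in the camera images.
- supply_box: Grey steel console fixed on the bench, 220 mm deep (x), 250 mm wide (y); origin under its centre, x axis level to the back. Its top slopes up along +x at 0.17 rad, from 50 mm high at the front edge (x = -110 mm) to 79 mm at x = +60 mm, then runs level to the back edge. Three equal breakers sit side by side on the slope, 76 mm apart; which is where differs.
- wheel_stops: Unseen end stops in the tripped breaker's case. Origin: on its handle's pivot axis, midway, level with the console's slope. x up the slope (on side), y along the pivot axis, z square out of the slope; the grey surround, 60 x 50 mm, ends at z = 18 mm, the handle's round foot 24 mm from the origin. They stand a push of 15 N on the handle; 20 N strains them.
- wheel_handle (a joint): Handle of the tripped breaker, rad from square to the slope, + to on; tripped: about -0.04. To off it moves freely, then a spring resists (about 10 N at the head), gives way and the latch clicks over, unseen, anywhere from -0.16 to -0.46; a hard stop comes within 2 mm. It then stays off. Throwing it on takes up to 10 N; it catches at 0.39, hard stop at 0.46. If it had not clicked, it springs back.
- wheel_handle_head (a point): Head of the handle of the tripped breaker: centre of its black ribbed finger piece, on the handle's centre line, 48 mm from the pivot axis (the handle ends 60 mm from it). z points along the handle, y along the pivot axis; the piece is 22 mm wide (y) and 13 mm thick (x).
- kiln_handle (a joint): Handle of a second breaker, which is on (about 0.40) and must stay on; same sense as wheel_handle. It moves easily.
- kiln_handle_head (a point): Head of the handle of the switched-on breaker: centre of its black ribbed finger piece, on the handle's centre line, 48 mm from the pivot axis (the handle ends 60 mm from it). z points along the handle, y along the pivot axis; the piece is 22 mm wide (y) and 13 mm thick (x).
- spare_handle (a joint): Handle of the third breaker, which is off (about -0.45) and must stay off; same sense. It moves easily.
- spare_handle_head (a point): Head of the handle of the switched-off breaker: centre of its black ribbed finger piece, on the handle's centre line, 48 mm from the pivot axis (the handle ends 60 mm from it). z points along the handle, y along the pivot axis; the piece is 22 mm wide (y) and 13 mm thick (x).
- marker: Black marker pen, 138 mm, lying on the level back ledge of the console; origin under its middle.

How it is judged:
By the outcome, as a careful person would: the job done as asked, in the order asked, and still so for the second after the job is handed in, with the robot touching nothing.
It also fails if it takes over 51 s, if anything falls off the work surface, if the arm or the gripper's body presses on something with over 40 N, if the wrist force passes 120 N, or if a joint passes its speed limit or range.

### The arm

A 7-joint arm with a two-finger parallel gripper is mounted at the origin on the work surface; the furniture and walls round the work are solid. World frame = base frame: x ahead of the robot, y to its left, z up, the work surface at z = 0. Lengths are in m, angles in rad, forces in N, time in s.
With the tool pointing down it reaches from about 0.425 to 0.875 m from the base axis. Payload 4.7 kg.
Tool frame: the origin (TCP) lies midway between the tips of the shut fingers; the grasp point (between the pads) lies 19 mm behind it; x points along the fingers, y is the direction in which the jaws open and shut, and the axes are right-handed (so a half turn about x gives the same grasp; the last joint's range is limited). The gripper opens to 87 mm and grips with 3 to 60 N. Pads are 19 mm wide; open, the fingers measure 117 mm over their backs; the gripper's body (75 mm by 190 mm) begins 51 mm behind the grasp point.
Start: joints at [-1.213, 0.321, -0.07, 1.45, 0.023, 1.371, -0.057], TCP at [0.219, 0.612, 0.223] pointing down, gripper open.
Joint ranges: [-2.86, 2.86], [-0.3, 2.09], [-1.38, 1.24], [0.06, 2.45], [-1.56, 4.7], [0.09, 2.05], [-2.69, 2.69]. Speed limits (rad/s): [2.57, 2.57, 3.14, 3.14, 3.14, 3.14, 3.14].

### API

Orientations are given as a rotation vector (axis times angle).
In Python, from bench import ctrl gives the robot as it stands. The module is installed in compiled form; this text tells all that it offers.
- The arm moves only by the tool servo_tool, never from a script. Its arguments are lists of equal length, an entry for each row: "dp": the shift along the tool's x, y, z in units of 25 mm (1.0 is 25 mm), a list of three; "yaw": the turn about the tool's x in units of 6 degrees (1.0 is 6 degrees). A call has exactly 5 rows; each row shifts and turns the commanded pose from where the row before left it, along the tool's axes as they then stand; what a row does not reach is not made up. A row lasts 1/10 s, in which the tool goes at most 50 mm and 8.59 degrees, less where a joint would pass 70% of its speed; a pose out of reach is approached as far as the arm can. A call is refused whole if a number of a shift passes 1 or a number of a turn 1, either way. A call with a gripper value outside its range is refused whole. "fingers" is the opening, from 0 (shut) to 1 (fully open), set as the call begins (left out, the last holds). The fingers move at their own pace and stop on an object; "grip_force" is the grip in N (left out, the last holds). Time passes only in rows, so rows that do not move let the fingers close, or fill a call up. It gives the time, the measured TCP pose, the force and the opening at its end, in the units of the state.
- ctrl.get_state(): the state, without advancing time (a new reading comes with each control period).
- ctrl.get_image(name): name is "scene" or "top"; returns (picture, depth): 384x512x3 uint8, red, green, blue; 384x512 float32, m along the optical axis (not along the pixel's ray), 0 where there is no reading.
- ctrl.camera_info(name): a dict with "fx", "fy", "cx", "cy" (pixels), "distortion" ([k1, k2, p1, p2, k3] as OpenCV has them; the pictures are not rectified), "extrinsics" (4x4, takes a point from world to camera coordinates). Camera axes: x right, y down, z forward; pixel columns grow to the right and rows downward; lengths in m; the calibration is good to about 2 mm. A picture is of the moment at which its call begins. camera_info takes no time and is no camera call.
- ctrl.close_job(): hands the job in, once; it reports no verdict.
Trained networks look in the newest picture that a camera, given by its name, has taken for a name from the list of things; names that differ only in an ending like _2 or _b are one class to them, and where a whole thing is asked for, a point or a joint stands for the part that bears it (a point fixed in the world has none). Each returns a list of dicts, best first, with "score" (0 to 1); they miss things now and then, are a little off and sometimes report something else, mostly with a low value. They report only what shows in the picture. A call takes as long as a camera call.
- ctrl.search_frame(camera, label): "extent" ([left, top, right, bottom] in pixels, round what is visible of it).
- ctrl.cut_out(camera, label): "region" (384x512 bool, what is visible of it) and "extent" ([left, top, right, bottom] in pixels, round what is visible of it).
The state is a dict: "time": time; "joint_positions": joint angles; "qd": joint speeds; "joint_torque": joint torques, N m; "position": TCP position; "tool_rot": TCP orientation; "ft_force": force on the tool from outside, world axes, zero at the start; "torque": the same for the moment, N m; "grip_width": opening from 0.0 (shut) to 1.0 (fully open).
Only numpy, scipy, OpenCV 4.12 (cv2) and the standard library are available. Lean on these libraries where they do the work, as an engineer would, in place of code of your own. Each camera call takes 0.05 s, during which the arm holds its last target.

## Working session

There is one attempt and no reset: what is moved stays moved. The work goes in short steps, Python scripts to look and compute and a tool call to move; the robot and the scene stay as the last step left them, time stands still between calls to the robot, and variables do not carry over. Pictures are saved under pics/ and viewed, and the job is handed in when it is done.

Besides the shell and the picture viewer there is one more tool, called after "Emit:" by a JSON object that holds its "api" and its "payload", one argument or row to a line. servo_tool: Moves the arm, as the interface text tells. Its arguments: {"type":"object","properties":{"dp":{"type":"array","items":{"type":"array","items":{"type":"number"}}},"yaw":{"type":"array","items":{"type":"number"}},"fingers":{"type":"number"},"grip_force":{"type":"number"}},"required":["dp","yaw"]}

```bash
mkdir -p pics; cat > h.py <<'E'
import numpy as np, cv2
from bench import ctrl
from scipy.spatial.transform import Rotation as R
def save(img,name): cv2.imwrite('pics/'+name,cv2.cvtColor(img,cv2.COLOR_RGB2BGR))
def cam(n):
    c=ctrl.camera_info(n); K=np.array([[c['fx'],0,c['cx']],[0,c['fy'],c['cy']],[0,0,1]]); return K,np.array(c['distortion'],float),np.array(c['extrinsics'])
def world(n,uv,z):
    K,d,E=cam(n); uv=np.atleast_2d(np.array(uv,float)); p=cv2.undistortPoints(uv[:,None],K,d)[:,0]
    z=np.atleast_1d(z); pc=np.c_[p*z[:,None],z]; return (pc-E[:3,3])@E[:3,:3]
def proj(n,P):
    K,d,E=cam(n); P=np.atleast_2d(P).astype(float); return cv2.projectPoints(P,cv2.Rodrigues(E[:3,:3])[0],E[:3,3],K,d)[0][:,0]
E
python3 - <<'E'
from h import *
print(ctrl.get_state())
for n in('scene','top'):
    im,d=ctrl.get_image(n); save(im,n+'0.png'); np.save(n+'0.npy',d); np.save(n+'0i.npy',im)
    K,ds,E=cam(n); print(n,K,ds,E, -E[:3,:3].T@E[:3,3])
    for l in('wheel_handle_head','kiln_handle_head','spare_handle_head','supply_box','marker'):
        r=ctrl.search_frame(n,l); print(l,[(round(x['score'],2),np.round(x['extent'],0).tolist()) for x in r[:3]])
E
```

```text
{'time': 0.0, 'joint_positions': array([-1.21289932,  0.32180255, -0.07010168,  1.45166186,  0.0225859 ,
        1.37078382, -0.05691856]), 'qd': array([ 8.84262219e-05, -2.18455420e-04,  8.07529126e-04,  3.76844658e-04,
        1.47322552e-03,  2.77160901e-03, -2.45925509e-04]), 'joint_torque': array([ 1.71232268e-04, -4.91296613e+01, -4.03988706e-01, -3.12518191e+01,
       -6.39714953e-02,  4.39231354e-02,  1.63482664e-04]), 'position': array([0.21894055, 0.61143963, 0.22148151]), 'tool_rot': array([ 0.26830533,  1.55415322, -0.27122736]), 'ft_force': array([-9.16378109e-01, -4.93279103e-04,  4.94165045e-01]), 'torque': array([-0.02991519, -0.03864654, -0.00663666]), 'grip_width': 0.9991217940405083}
scene [[373.75733184   0.         253.74690449]
 [  0.         373.75733184 190.12525704]
 [  0.           0.           1.        ]] [-0.01996899  0.          0.          0.          0.        ] [[ 0.62510906 -0.78051639  0.00572945 -0.19909475]
 [-0.43693022 -0.35599745 -0.82604951  0.40572601]
 [ 0.64678485  0.51386766 -0.56356843  0.39475714]
 [ 0.          0.          0.          
[... 357 characters left out ...]
.59, [249.0, 164.0, 292.0, 194.0])]
top [[370.60915498   0.         261.86370442]
 [  0.         370.60915498 188.17071997]
 [  0.           0.           1.        ]] [-0.08741214  0.          0.          0.          0.        ] [[-0.01565835 -0.99985329 -0.00694347  0.22285165]
 [-0.99750772  0.01609868 -0.06869629  0.57100483]
 [ 0.06879799  0.0058505  -0.99761346  0.90297457]
 [ 0.          0.          0.          1.        ]] [0.51094837 0.20834368 0.94159286]
wheel_handle_head []
kiln_handle_head [(0.65, [226.0, 188.0, 232.0, 205.0])]
spare_handle_head [(0.56, [288.0, 204.0, 299.0, 222.0])]
supply_box []
marker [(0.79, [226.0, 149.0, 286.0, 159.0]), (0.52, [226.0, 187.0, 237.0, 205.0])]
```

```bash
python3 - <<'E'
from h import *
a=np.load('scene0i.npy')[140:300,150:350]; b=np.load('top0i.npy')[120:270,170:350]
save(cv2.resize(a,None,fx=4,fy=4,interpolation=cv2.INTER_CUBIC)[:600,:800],'s0c.png'); save(cv2.resize(b,None,fx=4,fy=4,interpolation=cv2.INTER_CUBIC),'t0c.png')
E
```

```text
(no output)
```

View pics/s0c.png

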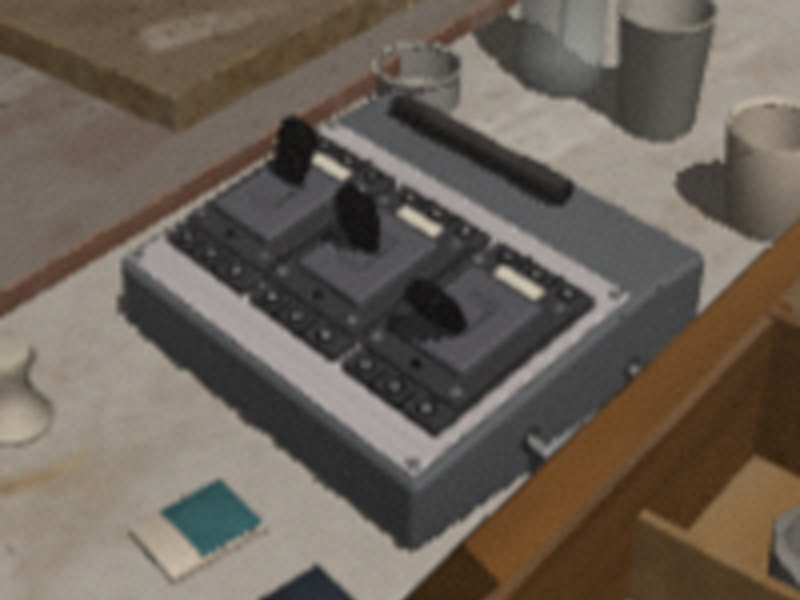

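View pics/t0c.png

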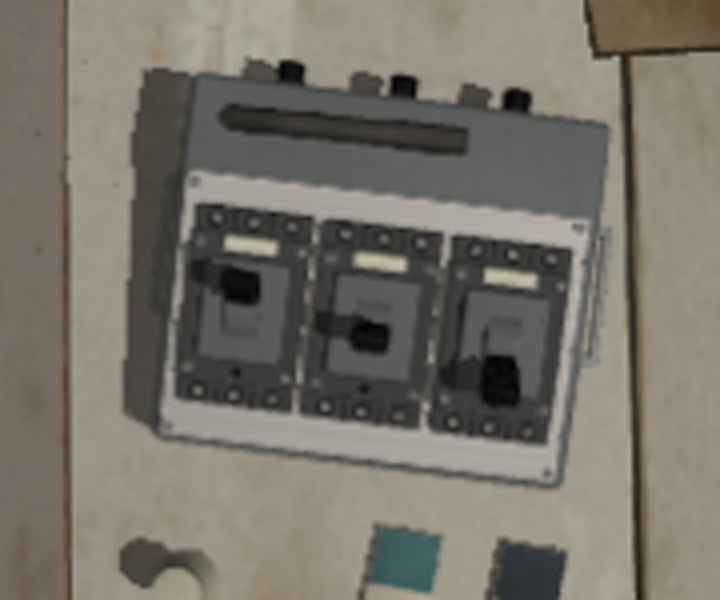

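View pics/top0.png

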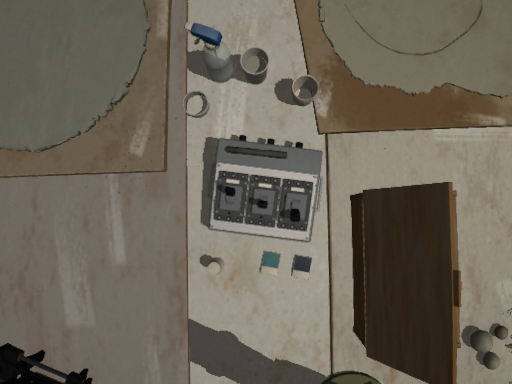

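```bash
cat > fit.py <<'E'
from h import *
from scipy.optimize import least_squares
a=0.17
def pts(p):
    x,y,th,s,yc=p
    # box frame points
    P=[[.11,.125,.079],[.11,-.125,.079],[-.11,-.125,.05],[-.11,.125,.05]]
    for k,ang in ((1,.40),(0,-.04),(-1,-.45)):
        o=np.array([-.11+s*np.cos(a),yc+.076*k,.05+s*np.sin(a)])
        P.append(o+.048*np.array([np.sin(ang+0)*np.cos(a)-np.cos(ang)*np.sin(a),0,np.sin(ang)*np.sin(a)+np.cos(ang)*np.cos(a)]))
    P=np.array(P); c,sn=np.cos(th),np.sin(th)
    return np.c_[x+c*P[:,0]-sn*P[:,1],y+sn*P[:,0]+c*P[:,1],P[:,2]]
if __name__=='__main__':
    top=np.array([[217.5,138.75],[322,151.3],[310,241.3],[210,228.8],[230,191.5],[262.5,203.7],[295,214.5]])
    sc=np.array([[np.nan]*2,[325.8,204.5],[252.5,261.8],[181,205.7],[223.5,177],[239.5,194],[259.5,216.5]])
    def res(p):
        P=pts(p); r=np.r_[(proj('top',P)-top),(proj('scene',P)-sc)].ravel(); return r[~np.isnan(r)]
    f=least_squares(res,[.55,.2,-.1,.09,0],loss='soft_l1'); print(f.x); print(np.round(f.fun.reshape(-1,2),1))
    print(pts(f.x))
    d=np.load('top0.npy');ds=np.load('scene0.npy')
    for n,dd,uv in(('top',d,(262,203)),('top',d,(262,204)),('top',d,(229,191)),('top',d,(295,214)),('scene',ds,(239,193)),('scene',ds,(240,195)),('scene',ds,(223,177)),('scene',ds,(259,216))):
        print(n,uv,world(n,uv,dd[uv[1],uv[0]]))
    # plane checks in box points
    for uv in((220,160),(300,160),(230,232),(300,238)): print(uv,world('top',uv,d[uv[1],uv[0]]))
E
python3 fit.py
```

```text
[ 0.56619457  0.20813854 -0.13557083  0.08724099 -0.00170693]
[[-0.3 -1.2]
 [ 0.4 -1.3]
 [ 0.5  1.2]
 [-3.   1.1]
 [ 0.6 -0.6]
 [ 0.6  0.5]
 [ 0.6  1.6]
 [ 1.  -1.4]
 [ 0.7  1. ]
 [-3.2 -0.8]
 [ 0.2 -1.7]
 [-0.3 -1.1]
 [-1.2 -0.7]]
[[0.69207974 0.31712443 0.079     ]
 [0.65829075 0.06941835 0.079     ]
 [0.4403094  0.09915265 0.05      ]
 [0.47409838 0.34685874 0.05      ]
 [0.56328198 0.28351691 0.11149562]
 [0.53225336 0.21104564 0.11170512]
 [0.50426199 0.13816006 0.1038258 ]]
top (262, 203) [[0.53455358 0.2133528  0.12374456]]
top (262, 204) [[0.53228207 0.21337181 0.12627049]]
top (229, 191) [[0.56222128 0.28594651 0.1241363 ]]
top (295, 214) [[0.50911474 0.13963699 0.10650825]]
scene (239, 193) [[0.52369872 0.20421312 0.11896831]]
scene (240, 195) [[0.52557264 0.20321037 0.11335129]]
scene (223, 177) [[0.55707726 0.28004331 0.11137012]]
scene (259, 216) [[0.49616541 0.13016579 0.11234229]]
(220, 160) [[0.63855084 0.31089495 0.0779967 ]]
(300, 160) [[0.63489747 0.12311378 0.08149373]]
(230, 232) [[0.4683905  0.29150837 0.05119752]]
(300, 238) [[0.45167292 0.12452687 0.05379078]]
```

```bash
python3 - <<'E'
from h import *
from fit import pts
s=ctrl.get_state(); Rm=R.from_rotvec(s['tool_rot']).as_matrix(); print(np.round(Rm,4)); print(s['time'])
for i in range(3): print(ctrl.get_state()['ft_force'])
im=cv2.resize(np.load('top0i.npy')[120:270,170:350],None,fx=4,fy=4,interpolation=cv2.INTER_CUBIC)
p=[.5662,.2081,-.1356,.0872,-.0017]
for u in proj('top',pts(p)): cv2.circle(im,tuple(int(v) for v in (u-[170,120])*4+2),4,(255,0,0),1)
im2=cv2.resize(np.load('scene0i.npy')[140:290,150:350],None,fx=4,fy=4,interpolation=cv2.INTER_CUBIC)
for u in proj('scene',pts(p)): cv2.circle(im2,tuple(int(v) for v in (u-[150,140])*4+2),4,(255,0,0),1)
save(im,'t0o.png');save(im2,'s0o.png')
E
```

```text
[[ 1.000e-04  3.370e-01  9.415e-01]
 [ 0.000e+00  9.415e-01 -3.370e-01]
 [-1.000e+00  1.000e-04  1.000e-04]]
0.6
[0.24997518 0.22752169 0.46094318]
[0.24997518 0.22752169 0.46094318]
[0.24997518 0.22752169 0.46094318]
```

View pics/t0o.png

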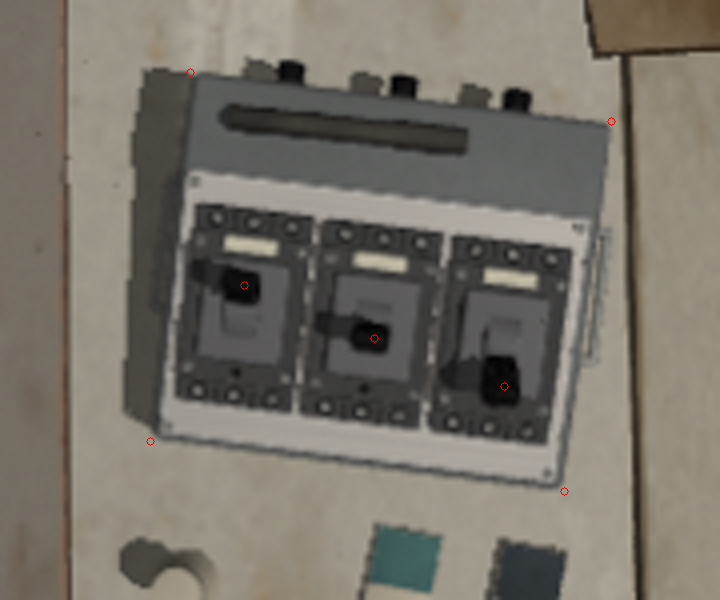

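View pics/s0o.png

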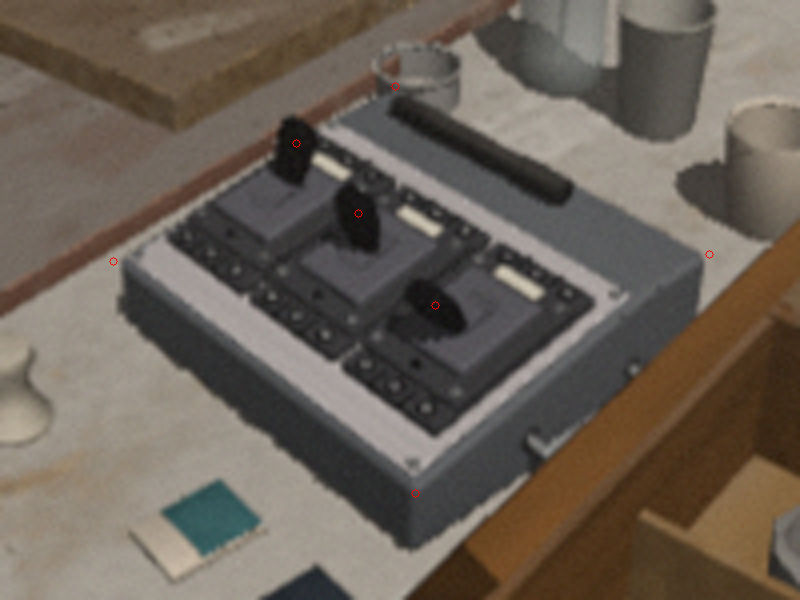

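Emit:
{"api": "servo_tool", "payload": {
  "dp": [
    [0, -0.5, 0.9],
    [0, -0.5, 0.9],
    [0, -0.5, 0.9],
    [0, -0.5, 0.9],
    [0, -0.5, 0.9]
  ],
  "yaw": [0, 0, 0, 0, 0],
  "fingers": 0,
  "grip_force": 40
}}

```text
time: 1.1
position: [0.3046, 0.5144, 0.2227]
tool_rot: [0.27, 1.554, -0.269]
ft_force: [-0.6, 0.0, 0.3]
grip_width: 0.63
```

Emit:
{"api": "servo_tool", "payload": {
  "dp": [
    [0, -0.5, 0.9],
    [0, -0.5, 0.9],
    [0, -0.5, 0.9],
    [0, -0.5, 0.9],
    [0, -0.5, 0.9]
  ],
  "yaw": [0, 0, 0, 0, 0]
}}

```text
time: 1.6
position: [0.3895, 0.4176, 0.2228]
tool_rot: [0.27, 1.554, -0.269]
ft_force: [-0.5, 0.0, 0.1]
grip_width: 0.167
```

Emit:
{"api": "servo_tool", "payload": {
  "dp": [
    [0, -0.5, 0.9],
    [0, -0.5, 0.9],
    [0, -0.5, 0.9],
    [0, -0.5, 0.9],
    [0, -0.5, 0.9]
  ],
  "yaw": [0, 0, 0, 0, 0]
}}

```text
time: 2.1
position: [0.4743, 0.3209, 0.2228]
tool_rot: [0.27, 1.554, -0.269]
ft_force: [-0.1, 0.3, -0.6]
grip_width: 0.003
```

Emit:
{"api": "servo_tool", "payload": {
  "dp": [
    [0, -0.6, 0.9],
    [0, -0.6, 0.9],
    [0, -0.6, 0.9],
    [0, -0.6, 0.9],
    [0, -0.6, 0.9]
  ],
  "yaw": [-0.4, -0.4, -0.4, -0.4, -0.4]
}}

```text
time: 2.6
position: [0.5636, 0.2196, 0.2228]
tool_rot: [0.104, 1.568, -0.104]
ft_force: [0.4, 0.3, 0.1]
grip_width: 0.005
```

Emit:
{"api": "servo_tool", "payload": {
  "dp": [
    [0, 0, 0],
    [0, 0, 0],
    [0, 0, 0],
    [0, 0, 0],
    [0, 0, 0]
  ],
  "yaw": [0, 0, 0, 0, 0]
}}

```text
time: 3.1
position: [0.5623, 0.2215, 0.2227]
tool_rot: [0.105, 1.568, -0.104]
ft_force: [0.3, 0.7, -1.0]
grip_width: 0.005
```

Emit:
{"api": "servo_tool", "payload": {
  "dp": [
    [0, -0.54, 0.2],
    [0.8, 0, 0],
    [0.9, 0, 0],
    [0.9, 0, 0],
    [0.9, 0, 0]
  ],
  "yaw": [0, 0, 0, 0, 0]
}}

```text
time: 3.6
position: [0.5664, 0.2052, 0.1345]
tool_rot: [0.106, 1.568, -0.106]
ft_force: [0.0, 0.0, 0.7]
grip_width: 0.004
```

```bash
python3 - <<'E'
from h import *
for n,(r0,r1,c0,c1) in(('scene',(140,290,150,350)),('top',(120,270,170,350))):
    im,d=ctrl.get_image(n); np.save(n+'1i.npy',im); np.save(n+'1.npy',d)
    save(cv2.resize(im[r0:r1,c0:c1],None,fx=4,fy=4,interpolation=cv2.INTER_CUBIC),n+'1c.png')
print(ctrl.get_state()['position'],ctrl.get_state()['ft_force'])
E
```

```text
[0.56399258 0.20440457 0.13178395] [-1.24365021  0.09292953  0.32548492]
```

View pics/scene1c.png

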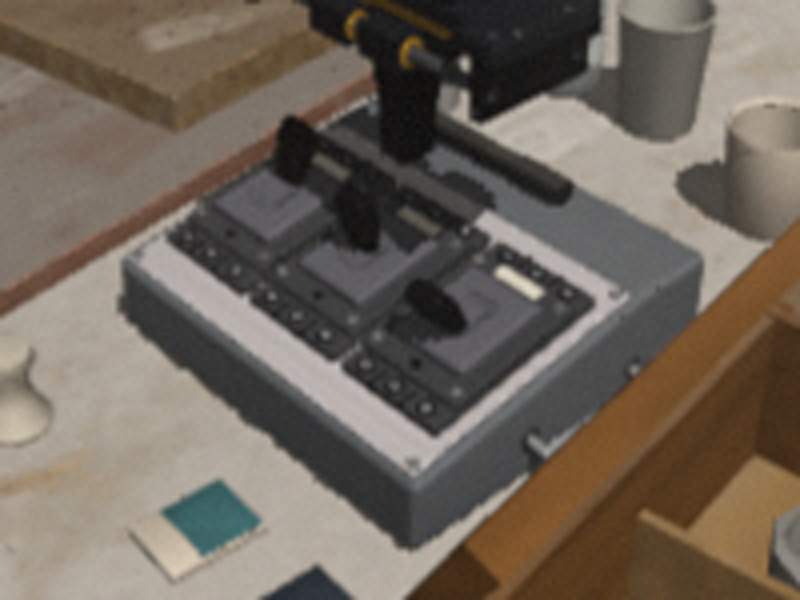

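View pics/top1c.png

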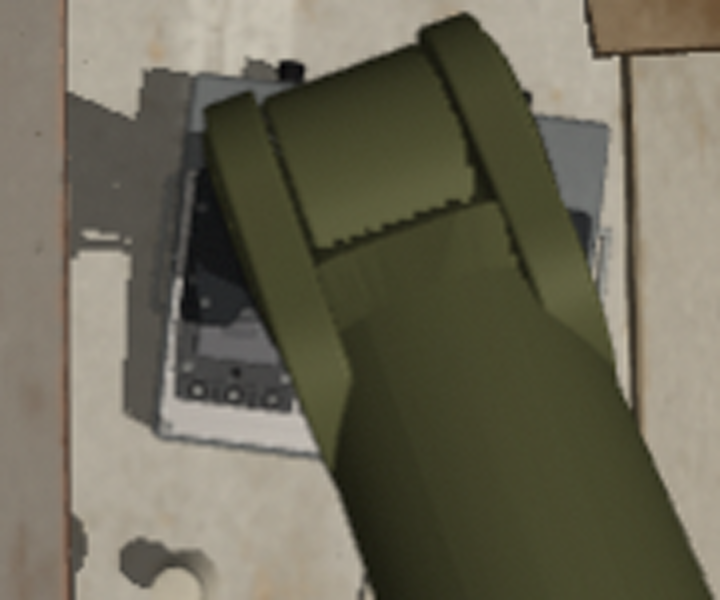

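Emit:
{"api": "servo_tool", "payload": {
  "dp": [
    [0.5, 0.06, 0],
    [0.4, 0, 0],
    [0, 0, 0],
    [0, 0, 0],
    [0, 0, 0]
  ],
  "yaw": [0, 0, 0, 0, 0]
}}

```text
time: 4.2
position: [0.5668, 0.208, 0.1133]
tool_rot: [0.106, 1.567, -0.105]
ft_force: [0.1, -0.1, 0.6]
grip_width: 0.002
```

Emit:
{"api": "servo_tool", "payload": {
  "dp": [
    [0, 0, 0],
    [0, 0, 0],
    [0, 0, 0],
    [0, 0, 0],
    [0, 0, 0]
  ],
  "yaw": [0, 0, 0, 0, 0]
}}

```text
time: 4.7
position: [0.5663, 0.2079, 0.1126]
tool_rot: [0.106, 1.568, -0.105]
ft_force: [0.1, -0.6, -0.7]
grip_width: 0.004
```

Emit:
{"api": "servo_tool", "payload": {
  "dp": [
    [0.16, 0, -0.1],
    [0, 0, -0.1],
    [0, 0, -0.1],
    [0, 0, -0.1],
    [0, 0, 0]
  ],
  "yaw": [0, 0, 0, 0, 0]
}}

```text
time: 5.2
position: [0.556, 0.2095, 0.1087]
tool_rot: [0.105, 1.568, -0.105]
ft_force: [-0.9, -0.6, -0.9]
grip_width: 0.007
```

Emit:
{"api": "servo_tool", "payload": {
  "dp": [
    [0, 0, -0.04],
    [0, 0, -0.04],
    [0, 0, -0.04],
    [0, 0, 0],
    [0, 0, 0]
  ],
  "yaw": [0, 0, 0, 0, 0]
}}

```text
time: 5.7
position: [0.5535, 0.2097, 0.1086]
tool_rot: [0.106, 1.568, -0.105]
ft_force: [0.4, 0.8, -0.0]
grip_width: 0.004
```

Emit:
{"api": "servo_tool", "payload": {
  "dp": [
    [0, 0, -0.04],
    [0, 0, -0.04],
    [0, 0, 0],
    [0, 0, 0],
    [0, 0, 0]
  ],
  "yaw": [0, 0, 0, 0, 0]
}}

```text
time: 6.2
position: [0.5514, 0.2099, 0.1086]
tool_rot: [0.106, 1.568, -0.105]
ft_force: [0.6, -0.3, 0.1]
grip_width: 0.007
```

Emit:
{"api": "servo_tool", "payload": {
  "dp": [
    [0, 0, -0.03],
    [0, 0, -0.03],
    [0, 0, 0],
    [0, 0, 0],
    [0, 0, 0]
  ],
  "yaw": [0, 0, 0, 0, 0]
}}

```text
time: 6.7
position: [0.5499, 0.2101, 0.1086]
tool_rot: [0.106, 1.568, -0.105]
ft_force: [0.1, -0.6, 0.4]
grip_width: 0.005
```

Emit:
{"api": "servo_tool", "payload": {
  "dp": [
    [0, 0, -0.03],
    [0, 0, -0.03],
    [0, 0, 0],
    [0, 0, 0],
    [0, 0, 0]
  ],
  "yaw": [0, 0, 0, 0, 0]
}}

```text
time: 7.2
position: [0.5487, 0.2103, 0.1087]
tool_rot: [0.106, 1.568, -0.105]
ft_force: [1.1, -0.6, -0.5]
grip_width: 0.004
```

Emit:
{"api": "servo_tool", "payload": {
  "dp": [
    [0, 0, -0.03],
    [0, 0, -0.03],
    [0, 0, 0],
    [0, 0, 0],
    [0, 0, 0]
  ],
  "yaw": [0, 0, 0, 0, 0]
}}

```text
time: 7.7
position: [0.5477, 0.2104, 0.1088]
tool_rot: [0.106, 1.567, -0.106]
ft_force: [5.1, 0.4, -3.2]
grip_width: 0.007
```

```bash
python3 - <<'E'
from h import *
n,(r0,r1,c0,c1)='scene',(170,230,190,290)
im,d=ctrl.get_image(n)
save(cv2.resize(im[r0:r1,c0:c1],None,fx=8,fy=8,interpolation=cv2.INTER_CUBIC),'s2.png')
E
```

```text
(no output)
```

View pics/s2.png

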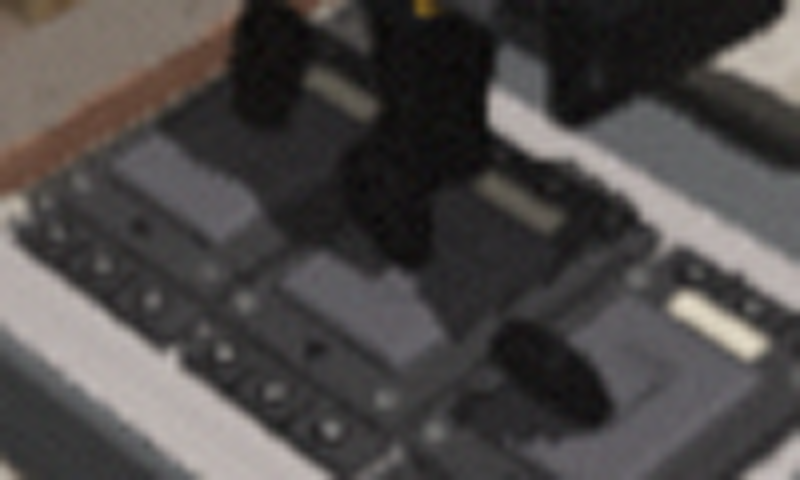

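Emit:
{"api": "servo_tool", "payload": {
  "dp": [
    [0, 0, -0.01],
    [0, 0, -0.01],
    [0, 0, -0.01],
    [0, 0, 0],
    [0, 0, 0]
  ],
  "yaw": [0, 0, 0, 0, 0]
}}

```text
time: 8.25
position: [0.5473, 0.2104, 0.1088]
tool_rot: [0.106, 1.566, -0.105]
ft_force: [7.4, -0.9, -2.4]
grip_width: 0.006
```

Emit:
{"api": "servo_tool", "payload": {
  "dp": [
    [0, 0, -0.01],
    [0, 0, -0.01],
    [0, 0, -0.01],
    [0, 0, 0],
    [0, 0, 0]
  ],
  "yaw": [0, 0, 0, 0, 0]
}}

```text
time: 8.75
position: [0.547, 0.2104, 0.1089]
tool_rot: [0.106, 1.565, -0.106]
ft_force: [7.2, -0.6, -2.3]
grip_width: 0.003
```

Emit:
{"api": "servo_tool", "payload": {
  "dp": [
    [0, 0, -0.01],
    [0, 0, -0.01],
    [0, 0, -0.01],
    [0, 0, 0],
    [0, 0, 0]
  ],
  "yaw": [0, 0, 0, 0, 0]
}}

```text
time: 9.25
position: [0.5468, 0.2104, 0.109]
tool_rot: [0.106, 1.564, -0.106]
ft_force: [8.8, 0.0, -3.2]
grip_width: 0.002
```

Emit:
{"api": "servo_tool", "payload": {
  "dp": [
    [0, 0, -0.01],
    [0, 0, -0.01],
    [0, 0, 0],
    [0, 0, 0],
    [0, 0, 0]
  ],
  "yaw": [0, 0, 0, 0, 0]
}}

```text
time: 9.75
position: [0.5464, 0.2105, 0.109]
tool_rot: [0.106, 1.564, -0.106]
ft_force: [8.2, -0.1, -3.4]
grip_width: 0.006
```

Emit:
{"api": "servo_tool", "payload": {
  "dp": [
    [0, 0, -0.01],
    [0, 0, -0.01],
    [0, 0, -0.01],
    [0, 0, 0],
    [0, 0, 0]
  ],
  "yaw": [0, 0, 0, 0, 0]
}}

```text
time: 10.25
position: [0.5437, 0.2108, 0.1087]
tool_rot: [0.106, 1.568, -0.106]
ft_force: [2.1, -0.5, -1.4]
grip_width: 0.006
```

Emit:
{"api": "servo_tool", "payload": {
  "dp": [
    [0, 0, -0.01],
    [0, 0, -0.01],
    [0, 0, 0],
    [0, 0, 0],
    [0, 0, 0]
  ],
  "yaw": [0, 0, 0, 0, 0]
}}

```text
time: 10.75
position: [0.543, 0.211, 0.1086]
tool_rot: [0.106, 1.568, -0.105]
ft_force: [4.1, -0.7, 0.2]
grip_width: 0.01
```

Emit:
{"api": "servo_tool", "payload": {
  "dp": [
    [0, 0, -0.01],
    [0, 0, -0.01],
    [0, 0, 0],
    [0, 0, 0],
    [0, 0, 0]
  ],
  "yaw": [0, 0, 0, 0, 0]
}}

```text
time: 11.25
position: [0.5428, 0.211, 0.1086]
tool_rot: [0.106, 1.568, -0.106]
ft_force: [4.3, -0.7, -1.1]
grip_width: 0.007
```

Emit:
{"api": "servo_tool", "payload": {
  "dp": [
    [0, 0, -0.01],
    [0, 0, -0.01],
    [0, 0, 0],
    [0, 0, 0],
    [0, 0, 0]
  ],
  "yaw": [0, 0, 0, 0, 0]
}}

```text
time: 11.75
position: [0.5426, 0.2111, 0.1087]
tool_rot: [0.106, 1.567, -0.105]
ft_force: [5.7, -0.6, -1.8]
grip_width: 0.007
```

Emit:
{"api": "servo_tool", "payload": {
  "dp": [
    [0, 0, -0.01],
    [0, 0, -0.01],
    [0, 0, 0],
    [0, 0, 0],
    [0, 0, 0]
  ],
  "yaw": [0, 0, 0, 0, 0]
}}

```text
time: 12.25
position: [0.5424, 0.2111, 0.1088]
tool_rot: [0.106, 1.566, -0.106]
ft_force: [6.4, -0.2, -2.0]
grip_width: 0.009
```

Emit:
{"api": "servo_tool", "payload": {
  "dp": [
    [0, 0, -0.01],
    [0, 0, -0.01],
    [0, 0, 0],
    [0, 0, 0],
    [0, 0, 0]
  ],
  "yaw": [0, 0, 0, 0, 0]
}}

```text
time: 12.75
position: [0.5422, 0.2111, 0.1088]
tool_rot: [0.106, 1.566, -0.105]
ft_force: [8.0, -1.5, -1.8]
grip_width: 0.007
```

Emit:
{"api": "servo_tool", "payload": {
  "dp": [
    [0, 0, -0.01],
    [0, 0, -0.01],
    [0, 0, 0],
    [0, 0, 0],
    [0, 0, 0]
  ],
  "yaw": [0, 0, 0, 0, 0]
}}

```text
time: 13.25
position: [0.542, 0.2111, 0.109]
tool_rot: [0.106, 1.565, -0.106]
ft_force: [6.6, -1.5, -2.3]
grip_width: 0.004
```

Emit:
{"api": "servo_tool", "payload": {
  "dp": [
    [0, 0, -0.01],
    [0, 0, -0.01],
    [0, 0, 0],
    [0, 0, 0],
    [0, 0, 0]
  ],
  "yaw": [0, 0, 0, 0, 0]
}}

```text
time: 13.75
position: [0.5419, 0.2111, 0.1091]
tool_rot: [0.106, 1.564, -0.106]
ft_force: [8.7, -0.6, -2.1]
grip_width: 0.008
```

```bash
python3 - <<'E'
from h import *
n,(r0,r1,c0,c1)='scene',(170,230,190,290)
im,d=ctrl.get_image(n)
save(cv2.resize(im[r0:r1,c0:c1],None,fx=8,fy=8,interpolation=cv2.INTER_CUBIC),'s3.png')
print(ctrl.get_state()['ft_force'])
E
```

```text
[ 8.35915544 -0.44939372 -2.68660131]
```

View pics/s3.png

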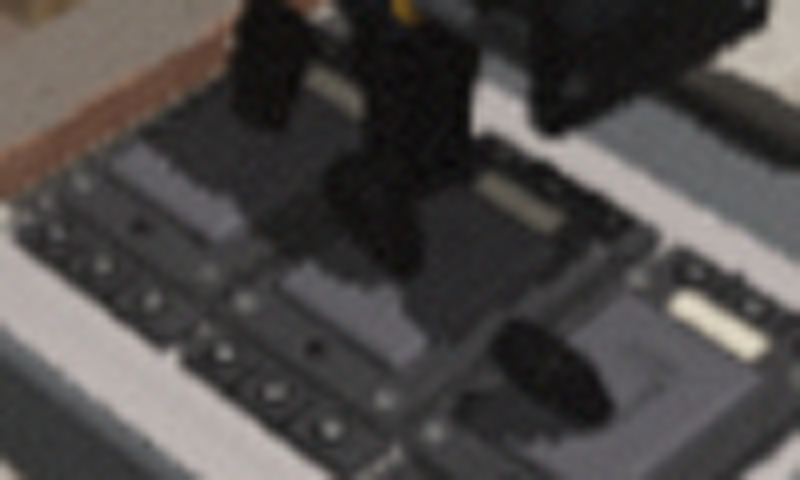

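Emit:
{"api": "servo_tool", "payload": {
  "dp": [
    [0, 0, -0.01],
    [0, 0, -0.01],
    [0, 0, 0],
    [0, 0, 0],
    [0, 0, 0]
  ],
  "yaw": [0, 0, 0, 0, 0]
}}

```text
time: 14.3
position: [0.5418, 0.2112, 0.1092]
tool_rot: [0.107, 1.564, -0.105]
ft_force: [9.1, -1.7, -2.2]
grip_width: 0.004
```

Emit:
{"api": "servo_tool", "payload": {
  "dp": [
    [0, 0, -0.01],
    [0, 0, -0.01],
    [0, 0, 0],
    [0, 0, 0],
    [0, 0, 0]
  ],
  "yaw": [0, 0, 0, 0, 0]
}}

```text
time: 14.8
position: [0.5416, 0.2112, 0.1093]
tool_rot: [0.107, 1.563, -0.105]
ft_force: [9.8, -1.7, -3.3]
grip_width: 0.006
```

Emit:
{"api": "servo_tool", "payload": {
  "dp": [
    [0, 0, -0.01],
    [0, 0, -0.01],
    [0, 0, 0],
    [0, 0, 0],
    [0, 0, 0]
  ],
  "yaw": [0, 0, 0, 0, 0]
}}

```text
time: 15.3
position: [0.5414, 0.2112, 0.1093]
tool_rot: [0.107, 1.562, -0.105]
ft_force: [10.2, -0.5, -3.3]
grip_width: 0.006
```

Emit:
{"api": "servo_tool", "payload": {
  "dp": [
    [0, 0, -0.01],
    [0, 0, -0.01],
    [0, 0, 0],
    [0, 0, 0],
    [0, 0, 0]
  ],
  "yaw": [0, 0, 0, 0, 0]
}}

```text
time: 15.8
position: [0.5413, 0.2112, 0.1094]
tool_rot: [0.107, 1.562, -0.105]
ft_force: [11.5, -1.3, -2.6]
grip_width: 0.007
```

Emit:
{"api": "servo_tool", "payload": {
  "dp": [
    [0, 0, -0.01],
    [0, 0, -0.01],
    [0, 0, 0],
    [0, 0, 0],
    [0, 0, 0]
  ],
  "yaw": [0, 0, 0, 0, 0]
}}

```text
time: 16.3
position: [0.5411, 0.2112, 0.1095]
tool_rot: [0.107, 1.561, -0.105]
ft_force: [12.0, -1.9, -3.9]
grip_width: 0.003
```

Emit:
{"api": "servo_tool", "payload": {
  "dp": [
    [0, 0, -0.01],
    [0, 0, -0.01],
    [0, 0, 0],
    [0, 0, 0],
    [0, 0, 0]
  ],
  "yaw": [0, 0, 0, 0, 0]
}}

```text
time: 16.8
position: [0.541, 0.2112, 0.1096]
tool_rot: [0.107, 1.56, -0.105]
ft_force: [12.4, -1.1, -3.3]
grip_width: 0.005
```

Emit:
{"api": "servo_tool", "payload": {
  "dp": [
    [0, 0, 0.1],
    [0, 0, 0.1],
    [0, 0, 0],
    [0, 0, 0],
    [0, 0, 0]
  ],
  "yaw": [0, 0, 0, 0, 0]
}}

```text
time: 17.3
position: [0.5422, 0.2113, 0.1091]
tool_rot: [0.106, 1.568, -0.105]
ft_force: [3.7, -1.1, 4.0]
grip_width: 0.006
```

Emit:
{"api": "servo_tool", "payload": {
  "dp": [
    [0, 0, 0.2],
    [0, 0, 0.2],
    [-0.1, 0, 0.2],
    [-0.4, 0, 0],
    [-0.4, 0, 0]
  ],
  "yaw": [0, 0, 0, 0, 0]
}}

```text
time: 17.8
position: [0.5566, 0.2092, 0.1314]
tool_rot: [0.105, 1.569, -0.106]
ft_force: [0.3, 0.2, 1.1]
grip_width: 0.007
```

```bash
python3 - <<'E'
from h import *
n,(r0,r1,c0,c1)='scene',(170,230,190,290)
im,d=ctrl.get_image(n)
a=np.load('scene0i.npy')
save(np.vstack([cv2.resize(i[175:225,200:280],None,fx=6,fy=6,interpolation=cv2.INTER_CUBIC) for i in(im,a)]),'s4.png')
print(ctrl.get_state()['ft_force'])
E
```

```text
[0.97999349 1.22726162 0.82263451]
```

View pics/s4.png

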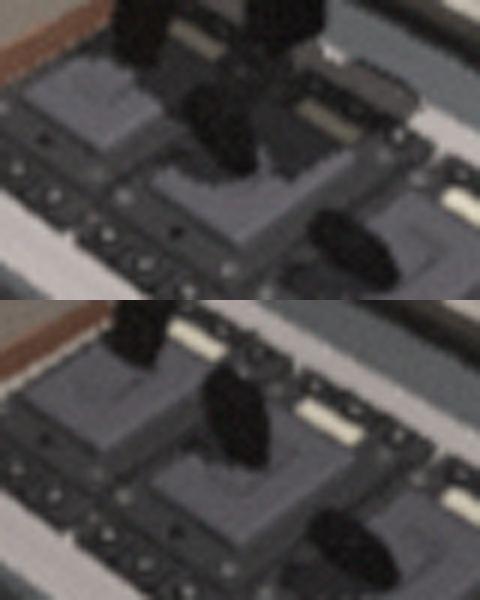

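Emit:
{"api": "servo_tool", "payload": {
  "dp": [
    [-0.7, 0, 0],
    [-0.5, 0, 0],
    [0, 0, -0.8],
    [0, 0, -0.8],
    [0, 0, -0.85]
  ],
  "yaw": [0, 0, 0, 0, 0]
}}

```text
time: 18.35
position: [0.4958, 0.2176, 0.1619]
tool_rot: [0.106, 1.567, -0.105]
ft_force: [0.4, -0.1, -0.5]
grip_width: 0.01
```

Emit:
{"api": "servo_tool", "payload": {
  "dp": [
    [0, 0, 0],
    [0, 0, 0],
    [0.7, 0, 0],
    [0.7, 0, 0],
    [0.5, 0, 0]
  ],
  "yaw": [0, 0, 0, 0, 0]
}}

```text
time: 18.85
position: [0.4971, 0.2168, 0.1127]
tool_rot: [0.106, 1.568, -0.107]
ft_force: [-0.2, -0.4, 0.1]
grip_width: 0.008
```

Emit:
{"api": "servo_tool", "payload": {
  "dp": [
    [0, 0, 0],
    [0, 0, 0],
    [0, 0, 0],
    [0, 0, 0],
    [0, 0, 0]
  ],
  "yaw": [0, 0, 0, 0, 0]
}}

```text
time: 19.35
position: [0.4966, 0.2176, 0.1143]
tool_rot: [0.106, 1.567, -0.105]
ft_force: [-0.2, -0.5, 0.1]
grip_width: 0.002
```

```bash
python3 - <<'E'
from h import *
im,d=ctrl.get_image('scene')
save(np.vstack([cv2.resize(i[170:230,190:290],None,fx=5,fy=5,interpolation=cv2.INTER_CUBIC) for i in(im,)]),'s5.png')
print(ctrl.get_state()['ft_force'])
E
```

```text
[-0.32072917 -0.01900497 -0.22709636]
```

View pics/s5.png

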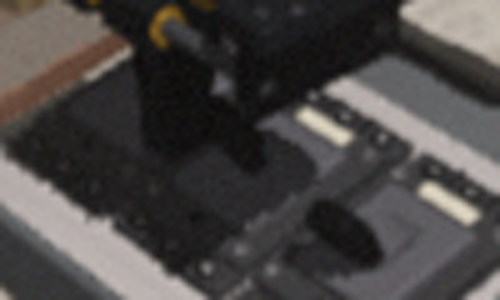

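Emit:
{"api": "servo_tool", "payload": {
  "dp": [
    [0.16, 0, 0.15],
    [0, 0, 0.15],
    [0, 0, 0.1],
    [0, 0, 0.1],
    [0, 0, 0]
  ],
  "yaw": [0, 0, 0, 0, 0]
}}

```text
time: 19.9
position: [0.508, 0.2158, 0.1095]
tool_rot: [0.105, 1.57, -0.106]
ft_force: [-5.0, 1.0, 3.4]
grip_width: 0.003
```

Emit:
{"api": "servo_tool", "payload": {
  "dp": [
    [0, 0, 0.05],
    [0, 0, 0.05],
    [0, 0, 0],
    [0, 0, 0],
    [0, 0, 0]
  ],
  "yaw": [0, 0, 0, 0, 0]
}}

```text
time: 20.4
position: [0.5102, 0.2157, 0.1097]
tool_rot: [0.105, 1.57, -0.105]
ft_force: [-6.4, 0.1, 5.0]
grip_width: 0.003
```

Emit:
{"api": "servo_tool", "payload": {
  "dp": [
    [0, 0, 0.05],
    [0, 0, 0.05],
    [0, 0, 0],
    [0, 0, 0],
    [0, 0, 0]
  ],
  "yaw": [0, 0, 0, 0, 0]
}}

```text
time: 20.9
position: [0.5116, 0.2156, 0.1098]
tool_rot: [0.105, 1.572, -0.105]
ft_force: [-9.2, 0.0, 7.0]
grip_width: 0.003
```

Emit:
{"api": "servo_tool", "payload": {
  "dp": [
    [0, 0, 0.04],
    [0, 0, 0.04],
    [0, 0, 0],
    [0, 0, 0],
    [0, 0, 0]
  ],
  "yaw": [0, 0, 0, 0, 0]
}}

```text
time: 21.4
position: [0.5136, 0.2155, 0.1099]
tool_rot: [0.105, 1.572, -0.105]
ft_force: [-8.8, 0.4, 7.5]
grip_width: 0.004
```

Emit:
{"api": "servo_tool", "payload": {
  "dp": [
    [0, 0, 0.04],
    [0, 0, 0.04],
    [0, 0, 0],
    [0, 0, 0],
    [0, 0, 0]
  ],
  "yaw": [0, 0, 0, 0, 0]
}}

```text
time: 21.9
position: [0.516, 0.2153, 0.1099]
tool_rot: [0.105, 1.571, -0.105]
ft_force: [-8.4, 0.9, 7.2]
grip_width: 0.001
```

Emit:
{"api": "servo_tool", "payload": {
  "dp": [
    [0, 0, 0.06],
    [0, 0, 0.06],
    [0, 0, 0],
    [0, 0, 0],
    [0, 0, 0]
  ],
  "yaw": [0, 0, 0, 0, 0]
}}

```text
time: 22.4
position: [0.5195, 0.2149, 0.1099]
tool_rot: [0.105, 1.57, -0.104]
ft_force: [-6.8, -0.0, 5.5]
grip_width: 0.003
```

Emit:
{"api": "servo_tool", "payload": {
  "dp": [
    [0, 0, 0.06],
    [0, 0, 0.06],
    [0, 0, 0],
    [0, 0, 0],
    [0, 0, 0]
  ],
  "yaw": [0, 0, 0, 0, 0]
}}

```text
time: 22.9
position: [0.5227, 0.2145, 0.1099]
tool_rot: [0.106, 1.569, -0.104]
ft_force: [-6.0, 0.1, 4.9]
grip_width: 0.009
```

Emit:
{"api": "servo_tool", "payload": {
  "dp": [
    [0, 0, 0.06],
    [0, 0, 0.06],
    [0, 0, 0],
    [0, 0, 0],
    [0, 0, 0]
  ],
  "yaw": [0, 0, 0, 0, 0]
}}

```text
time: 23.4
position: [0.5261, 0.214, 0.1099]
tool_rot: [0.106, 1.569, -0.104]
ft_force: [-4.3, 0.8, 4.6]
grip_width: 0.005
```

Emit:
{"api": "servo_tool", "payload": {
  "dp": [
    [0, 0, 0.05],
    [0, 0, 0.05],
    [0, 0, 0],
    [0, 0, 0],
    [0, 0, 0]
  ],
  "yaw": [0, 0, 0, 0, 0]
}}

```text
time: 23.9
position: [0.5289, 0.2135, 0.1098]
tool_rot: [0.106, 1.568, -0.105]
ft_force: [-5.0, 1.6, 4.2]
grip_width: 0.001
```

Emit:
{"api": "servo_tool", "payload": {
  "dp": [
    [0, 0, 0.05],
    [0, 0, 0.05],
    [0, 0, 0],
    [0, 0, 0],
    [0, 0, 0]
  ],
  "yaw": [0, 0, 0, 0, 0]
}}

```text
time: 24.4
position: [0.5315, 0.2129, 0.1096]
tool_rot: [0.106, 1.568, -0.105]
ft_force: [-3.8, 2.5, 3.9]
grip_width: 0.006
```

Emit:
{"api": "servo_tool", "payload": {
  "dp": [
    [0, 0, 0.03],
    [0, 0, 0.03],
    [0, 0, 0],
    [0, 0, 0],
    [0, 0, 0]
  ],
  "yaw": [0, 0, 0, 0, 0]
}}

```text
time: 24.9
position: [0.533, 0.2124, 0.1095]
tool_rot: [0.106, 1.568, -0.105]
ft_force: [-3.1, 2.4, 2.7]
grip_width: 0.01
```

Emit:
{"api": "servo_tool", "payload": {
  "dp": [
    [0, 0, 0.03],
    [0, 0, 0.03],
    [0, 0, 0],
    [0, 0, 0],
    [0, 0, 0]
  ],
  "yaw": [0, 0, 0, 0, 0]
}}

```text
time: 25.4
position: [0.5348, 0.2113, 0.1094]
tool_rot: [0.106, 1.568, -0.107]
ft_force: [-0.1, -1.1, -0.5]
grip_width: 0.004
```

Emit:
{"api": "servo_tool", "payload": {
  "dp": [
    [0, 0, 0.03],
    [0, 0, 0.03],
    [0, 0, 0],
    [0, 0, 0],
    [0, 0, 0]
  ],
  "yaw": [0, 0, 0, 0, 0]
}}

```text
time: 25.9
position: [0.5358, 0.2119, 0.1095]
tool_rot: [0.105, 1.568, -0.106]
ft_force: [-1.0, 0.1, -0.3]
grip_width: 0.007
```

```bash
python3 - <<'E'
from h import *
im,d=ctrl.get_image('scene')
save(np.vstack([cv2.resize(i[170:230,190:290],None,fx=7,fy=7,interpolation=cv2.INTER_CUBIC) for i in(im,)]),'s6.png')
print(ctrl.get_state()['ft_force'])
E
```

```text
[-0.82413579  0.36096205  0.56669367]
```

View pics/s6.png

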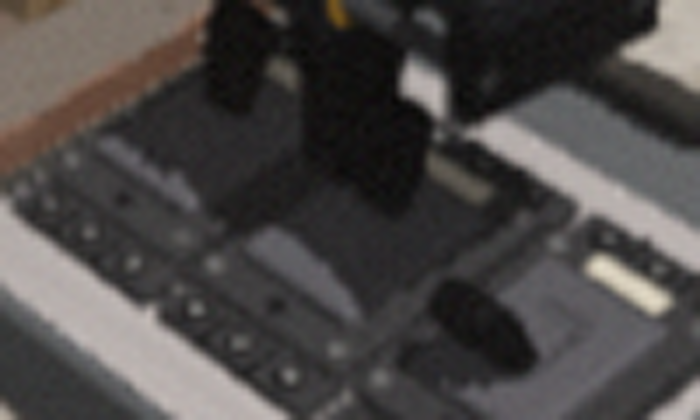

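Emit:
{"api": "servo_tool", "payload": {
  "dp": [
    [0, 0, 0.03],
    [0, 0, 0.03],
    [0, 0, 0],
    [0, 0, 0],
    [0, 0, 0]
  ],
  "yaw": [0, 0, 0, 0, 0]
}}

```text
time: 26.45
position: [0.5367, 0.2119, 0.1094]
tool_rot: [0.105, 1.569, -0.106]
ft_force: [-4.3, -1.2, 0.7]
grip_width: 0.008
```

Emit:
{"api": "servo_tool", "payload": {
  "dp": [
    [0, 0, 0.03],
    [0, 0, 0.03],
    [0, 0, 0],
    [0, 0, 0],
    [0, 0, 0]
  ],
  "yaw": [0, 0, 0, 0, 0]
}}

```text
time: 26.95
position: [0.5377, 0.2117, 0.1093]
tool_rot: [0.105, 1.57, -0.106]
ft_force: [-6.1, 0.3, 2.0]
grip_width: 0.003
```

Emit:
{"api": "servo_tool", "payload": {
  "dp": [
    [0, 0, -0.3],
    [0, 0, -0.5],
    [-0.5, 0, -0.4],
    [-1, 0, 0],
    [-1, 0, 0]
  ],
  "yaw": [0, 0, 0, 0, 0]
}}

```text
time: 27.45
position: [0.5085, 0.216, 0.1728]
tool_rot: [0.105, 1.567, -0.105]
ft_force: [0.2, -0.7, 0.2]
grip_width: 0.006
```

Emit:
{"api": "servo_tool", "payload": {
  "dp": [
    [-1, 0, 0],
    [-1, 1, -1],
    [0, 1, -1],
    [0, 1, -1],
    [0, 1, -1]
  ],
  "yaw": [0, 0, 0, 0, 0]
}}

```text
time: 27.95
position: [0.4226, 0.3295, 0.2229]
tool_rot: [0.107, 1.566, -0.104]
ft_force: [0.4, -0.0, -0.2]
grip_width: 0.009
```

Emit:
{"api": "servo_tool", "payload": {
  "dp": [
    [0, 1, -0.6],
    [0, 1, -0.6],
    [0, 1, -0.6],
    [0, 1, -0.6],
    [0, 1, -0.6]
  ],
  "yaw": [0, 0, 0, 0, 0]
}}

```text
time: 28.45
position: [0.3651, 0.4634, 0.2226]
tool_rot: [0.107, 1.567, -0.104]
ft_force: [-0.1, -0.7, 0.4]
grip_width: 0.005
```

```bash
python3 - <<'E'
from h import *
for n,(r0,r1,c0,c1) in(('scene',(150,290,170,340)),('top',(120,270,170,350))):
    im,d=ctrl.get_image(n); np.save(n+'9i.npy',im)
    save(cv2.resize(im[r0:r1,c0:c1],None,fx=4,fy=4,interpolation=cv2.INTER_CUBIC),n+'9c.png')
print(ctrl.get_state())
E
```

```text
{'time': 28.55, 'joint_positions': array([-0.96032353,  0.19285608,  0.0063944 ,  1.6096346 , -0.00368989,
        1.33657842,  0.49053436]), 'qd': array([ 0.02988479, -0.02164397,  0.05028336,  0.02993835,  0.03341298,
        0.02341349,  0.033683  ]), 'joint_torque': array([  1.01397593, -41.41442299,   1.20180421, -31.59117937,
         0.11106357,  -0.07020827,  -0.25281312]), 'position': array([0.36189301, 0.46674519, 0.22213319]), 'tool_rot': array([ 0.10246041,  1.56917282, -0.09712633]), 'ft_force': array([-0.07447061,  0.10334937,  0.12439727]), 'torque': array([0.07541328, 0.05052651, 0.00675658]), 'grip_width': 0.004288300317013987}
```

View pics/scene9c.png

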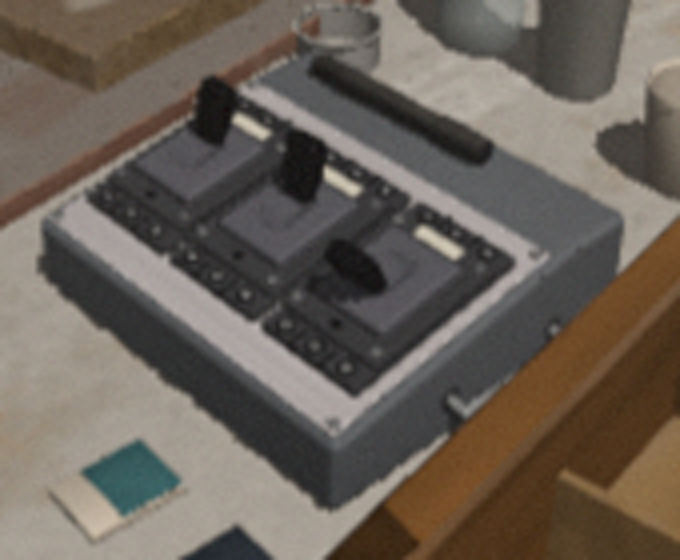

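View pics/top9c.png

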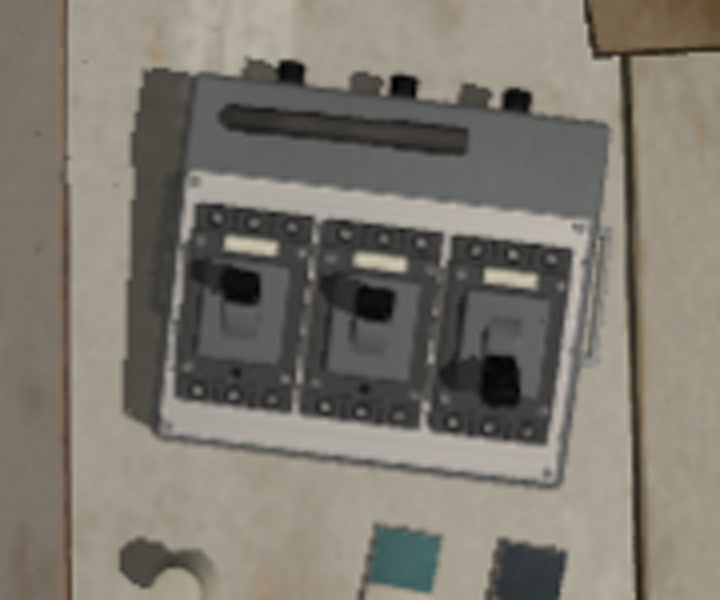

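```bash
python3 -c "
from h import *
print(ctrl.close_job())"
```

```text
the job is handed in; nothing more can be done
None
```

The tripped breaker (the middle one) is reset. It went to off against its stop, then over to on, where it stays. I handed the job in at about 28.6 s of the 51 s allowed.

- **Off push:** I pushed with shut fingers from the uphill side in small steps.
  - The resistance rose to about 9 N, then gave way suddenly to about 2 N with a jump of roughly 3 mm.
  - It then built up again without giving way. I stopped at about 13 N, under the 15 N the stop stands.
  - With the finger lifted clear, two scene pictures (one from each side) showed the handle still leaning to off, so the latch had clicked.
- **On throw:** I pushed from the downhill side. The force peaked at about 9 N along the push (11–12 N in all with the lift on the finger), then fell to nothing as the handle snapped over. A light push of about 6 N at the on side met resistance.
- **Last check:** With the arm well away, the last pictures show the middle handle at the same angle as the switched-on breaker next to it. By eye, the other two handles and the pen are where they were in the first pictures, and the wrist force reads about zero.
- **Less certain:** The off stop felt softer than a hard stop should, because the arm itself flexes by a few mm under load. I read the click and the stop from the force drop and from the handle staying off, not directly. The handle's off angle, about -0.17 to -0.19 rad, is worked out from the tool position.

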